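Switch the battery feeder to its other chute

TASK

The seesaw gate of the little battery feeder leans towards one of its two chutes. With the fingertips, press it over its pivot so that it leans fully to the other chute; then push the shutter's upright black tab all the way to the left (as the robot faces it), so that the three waiting cells drop and roll down that other chute and lie in its tray. This is fingertip work: lift nothing, do not touch the cells, and leave the things standing about where they are.

Things in the scene. Friction and masses are not known exactly. Their poses are not given: they have to be found in the camera images.
- feeder: battery feeder, fixed aluminium stand 340 mm wide (y). Origin: centre of its base on the bench; x away from the robot, y left, z up. In the middle an upright magazine (58 mm in x, 22 in y, 143 to 192 mm high) with three AA cells one above the other. Under it the seesaw gate, below each of its ends a chute to an open tray. A post and arm behind (x 29 to 80 mm, 192 mm high) hold the magazine
- gate (a joint): seesaw gate: steel trough 140 mm long (y), 62 wide, on a pivot along the feeder's x at y = 0, 112 mm above the bench. 0 level; positive: left end up, right end down, cells roll to the right chute; negative: the reverse. Stops at -0.28 and 0.28. A weight above the pivot makes it fall over by itself once past level and stay there. Takes under 2 N at a pad; no spring
- gate_pad_left (a point): middle of the top of the gate's left press pad: flat rubber-faced tongue in front of the trough (towards the robot), 30 mm wide (y), 54 long (x). 71 mm before the pivot's middle, 55 mm left of the pivot; moves with the gate between about 102 and 132 mm above the bench. Nothing of the feeder is above or under it
- gate_pad_right (a point): the same for the right press pad, 55 mm right of the pivot
- shutter (a joint): shutter: a steel plate under the magazine that carries the cells; slides towards the feeder's +y (left). 0 closed, 0.026 m fully open (stop). Light friction (about 1 N), no spring: it stays where it is left. The cells fall once it is open by 0.012 to 0.02
- shutter_tab (a point): middle of the top of the shutter's upright black tab, in front of the magazine (towards the robot): 30 mm long (x), 10 thick (y), 139 to 175 mm above the bench. 70 mm before the middle of the magazine, 26 mm free between them; the shutter's flat arm, 139 to 142 mm high, joins them. It moves with the shutter
- tray_left (a point): middle of the floor of the left tray, 23 mm above the bench, 142 mm left of the feeder's origin; the tray is 60 by 50 mm inside, its walls reach 50 mm above the bench
- tray_right (a point): the same for the right tray, 142 mm right of the feeder's origin
- cell_a_mid (a point): middle of the lowest of the three waiting AA cells (orange, 14 mm thick, 50 mm long), lying along x in the magazine
- cell_b_mid (a point): middle of the middle one of the three waiting AA cells (orange, 14 mm thick, 50 mm long), lying along x in the magazine
- cell_c_mid (a point): middle of the uppermost of the three waiting AA cells (orange, 14 mm thick, 50 mm long), lying along x in the magazine
- upright_cell: bystander: an AA cell standing upright on the bench before the right chute, 14 mm thick, 50 mm high; origin at the centre of its foot
- comb: bystander: a black guide comb, 42x44x12 mm, lying on the bench before the middle of the feeder; origin at the centre of its underside
- oil: bystander: a small oil bottle, 28 mm thick, 83 mm high, standing before the left chute; origin at its foot
- blade: bystander: a toothed steel blade plate, 30x42x6 mm, lying behind the right chute; origin at its underside
- driver_red: bystander: a red screwdriver, 158 mm long, 14 mm thick, lying on the bench to the right of the feeder; origin at its middle, on the bench

How it is judged:
By the outcome, as a careful person would: the job done as asked, in the order asked, and still so for the second after the job is handed in, with the robot touching nothing.
It also fails if it takes over 38 s, if anything falls off the work surface, if the arm or the gripper's body presses on something with over 40 N, if the wrist force passes 120 N, or if a joint passes its speed limit or range.

ROBOT

A 7-joint arm with a two-finger parallel gripper is mounted at the origin on a cart in front of the work surface, level with it; the furniture and walls round the work are solid. World frame = base frame: x ahead of the robot, y to its left, z up, the work surface at z = 0. Lengths are in m, angles in rad, forces in N, time in s.
With the tool pointing down it reaches from about 0.4 to 0.9 m from the base axis. Payload 5.5 kg.
Tool frame: the origin (TCP) lies at the very end of the fingers, on their centre line; the grasp point (between the pads) lies 19 mm behind it; z points along the fingers, y is the line along which they close (so a half turn about z gives the same grasp; the last joint's range is limited). The gripper opens to 85 mm and grips with 20 to 120 N. Pads are 22 mm wide; open, the fingers measure 114 mm over their backs; the gripper's body (76 mm by 85 mm) begins 54 mm behind the grasp point. The pads swing forward as they close: fully open they stand 13 mm farther back than shut.
Start: joints at [1.599, 0.501, -0.427, 1.55, 0.221, 1.138, -0.21], TCP at [0.151, -0.632, 0.204] pointing down, gripper open.
Joint ranges: [-2.88, 2.88], [-0.31, 2.03], [-1.54, 1.56], [0.2, 2.42], [-1.41, 4.55], [0.19, 2.02], [-2.57, 2.57]. Speed limits (rad/s): [2.57, 2.57, 3.14, 3.14, 3.14, 3.14, 3.14].

INTERFACE

Orientations are given as a rotation vector (axis times angle).
In Python, from bench import robot gives the robot as it stands.
- The arm moves only by the shell command python3 -m jog 'ROWS' [FORCE]. ROWS is a JSON object of lists of equal length, an entry for each row: "slide": the shift along the tool's x, y, z in mm, a list of three; "roll": the turn about the tool's z in units of 8 degrees (1.0 is 8 degrees); "hand": the finger opening in mm, from 0 to 85.4. A call has 1 to 8 rows; each row is the pose to reach, as a shift and turn from the pose commanded when the call began, along the tool's axes at that moment; what a row does not reach only later rows make up. A row lasts 1/8 s, in which the tool goes at most 62.5 mm and 10.7 degrees, less where a joint would pass 70% of its speed; a pose out of reach is approached as far as the arm can. A call with a gripper value outside its range is refused whole. The fingers move at their own pace and stop on an object; FORCE is the grip in N (left out, the last holds). Time passes only in rows, so rows that repeat a pose let the fingers close. It gives the time, the measured TCP pose, the force, the opening and the grip force at its end, in the units of the state.
- robot.get_obs(): the state, without advancing time (a new reading comes with each control period).
- robot.camera(name): name is "side" or "top"; returns a dict with "image" (420x560x3 uint8, blue, green, red), "depth" (420x560 float32, m along the optical axis (not along the pixel's ray), 0 where there is no reading), "intrinsics" (3x3 intrinsics, pixels), "camera_from_world" (4x4, takes a point from world to camera coordinates). Camera axes: x right, y up, looking along -z (the intrinsics and any distortion apply to the point x, -y, -z); pixel columns grow to the right and rows downward; lengths in m; the calibration is good to about 2 mm. A picture is of the moment at which its call begins.
- robot.sign_off(): hands the job in; it is judged then, once.
The state is a dict: "time_s": time; "joint_positions": joint angles; "qd": joint speeds; "effort": joint torques, N m; "ee_pos": TCP position; "tool_rot": TCP orientation; "force": force on the tool from outside, world axes, zero at the start; "torque": the same for the moment, N m; "opening": opening from 0.0 (shut) to 1.0 (fully open); "grip_force": force on a finger pad.
Only numpy, scipy, OpenCV 4.12 (cv2) and the standard library are available. Lean on these libraries where they do the work, as an engineer would, in place of code of your own. Each camera call takes 0.05 s, during which the arm holds its last target. There are 200 camera calls.

## Working session

There is one attempt and no reset: what is moved stays moved. The work goes in short steps, Python scripts to look and compute and a shell command to move; the robot and the scene stay as the last step left them, time stands still between calls to the robot, and variables do not carry over. Pictures are saved under pics/ and viewed, at most 10 in all, crops included, and the job is handed in when it is done.

```bash
ls; mkdir -p pics; cat > h.py <<'E'
import numpy as np,cv2
from bench import robot
def shot(n):
    c=robot.camera(n); np.savez(f'/tmp/{n}.npz',**c); return c
def world(c,u,v,d=None):
    K=c['intrinsics'];T=np.linalg.inv(c['camera_from_world'])
    if d is None: d=c['depth'][int(v),int(u)]
    p=np.array([(u-K[0,2])/K[0,0]*d,-(v-K[1,2])/K[1,1]*d,-d,1]);return (T@p)[:3]
def proj(c,P):
    K=c['intrinsics'];q=c['camera_from_world']@np.r_[P,1];return K[0,0]*q[0]/-q[2]+K[0,2],K[1,1]*-q[1]/-q[2]+K[1,2]
E
python3 - <<'E'
from h import *
for n in('top','side'):
    c=shot(n);cv2.imwrite(f'pics/{n}0.png',cv2.resize(c['image'],(800,600)))
    print({k:c[k].shape for k in c if hasattr(c[k],'shape')},c.keys(),world(c,280,210))
o=robot.get_obs();print(o)
E
```

```text
pics
{'image': (420, 560, 3), 'depth': (420, 560), 'intrinsics': (3, 3), 'camera_from_world': (4, 4)} dict_keys(['image', 'depth', 'intrinsics', 'camera_from_world']) [ 0.60417237 -0.38838992 -0.00095815]
{'image': (420, 560, 3), 'depth': (420, 560), 'intrinsics': (3, 3), 'camera_from_world': (4, 4)} dict_keys(['image', 'depth', 'intrinsics', 'camera_from_world']) [ 0.57697664 -0.32262432  0.15788119]
{'time_s': 0.1, 'joint_positions': array([ 1.59921623,  0.50177434, -0.42680365,  1.55132486,  0.22081462,
        1.13829437, -0.21030283]), 'qd': array([ 0.0015506 , -0.00119428,  0.00015803, -0.00172167,  0.00044395,
        0.00084327, -0.00122583]), 'effort': array([-1.13663191e-02, -5.70820355e+01, -5.83870143e+00, -2.81750232e+01,
        1.04717186e-02,  5.59541062e-03, -1.16332441e-05]), 'ee_pos': array([ 0.15101268, -0.63153608,  0.20335864]), 'tool_rot': array([-3.11823611e+00, -3.67810467e-01,  2.34786969e-04]), 'force': array([-0.22593158,  0.33010211,  0.12345048]), 'torque': array([ 0.05696676, -0.01699203,  0.02019688]), 'grip_force': 0.0, 'opening': 1.0011273801971283}
```

View pics/top0.png

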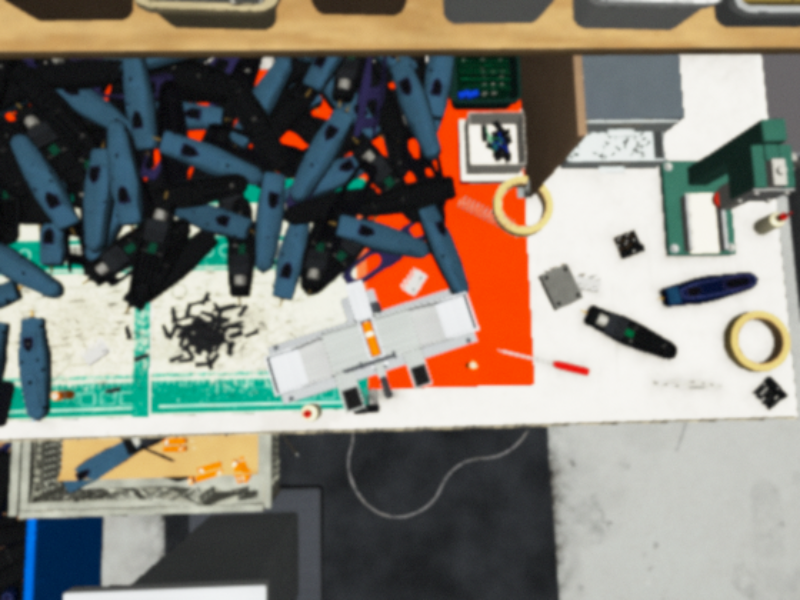

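View pics/side0.png

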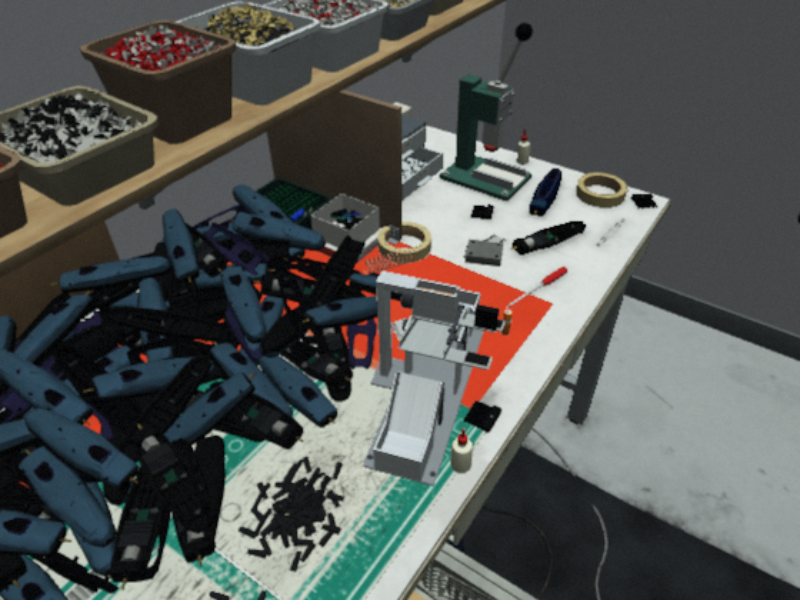

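Top view: the feeder sits at about (372,345), turned, with pads at (353,398) and (420,375) and the tab near (385,383). Next I need enlarged crops and depth heights.

```bash
python3 - <<'E'
from h import *
c=dict(np.load('/tmp/top.npz'))
im=c['image'][195:305,180:345];cv2.imwrite('pics/top1.png',cv2.resize(im,None,fx=4.8,fy=4.8,interpolation=cv2.INTER_CUBIC))
s=dict(np.load('/tmp/side.npz'))
im=s['image'][180:350,245:400];cv2.imwrite('pics/side1.png',cv2.resize(im,None,fx=3.5,fy=3.5,interpolation=cv2.INTER_CUBIC))
for n,u,v in[('padL',353,398),('padR',420,375),('tab',386,388),('cell',371,338),('trayL',288,370),('trayR',460,312),('oil',310,412),('comb',370,403),('upc',473,366)]:
    print(n,world(c,u*.7,v*.7).round(4))
# blobs by height in region
vs,us=np.mgrid[195:305,180:345]
P=np.array([world(c,u,v) for u,v in zip(us.ravel(),vs.ravel())]).reshape(110,165,3)
np.save('/tmp/P.npy',P)
cam=np.linalg.inv(c['camera_from_world'])[:3,3];print(cam,np.linalg.inv(s['camera_from_world'])[:3,3])
E
```

```text
padL [ 0.4481 -0.3118  0.1318]
padR [ 0.4779 -0.4115  0.1016]
tab [ 0.4625 -0.3591  0.1747]
cell [ 0.531  -0.3401  0.1836]
trayL [ 0.4906 -0.2021  0.0237]
trayR [ 0.579  -0.4867  0.0233]
oil [ 0.4249 -0.2416  0.0609]
comb [ 0.4325 -0.3338 -0.0013]
upc [ 0.4893 -0.501   0.0464]
[ 0.48977229 -0.3505134   0.97213985] [0.20901617 0.20380902 0.72587501]
```

View pics/top1.png

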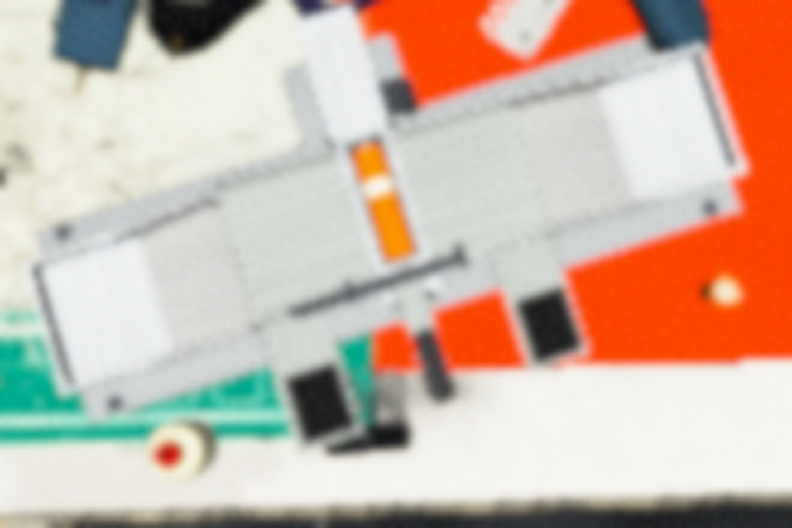

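View pics/side1.png

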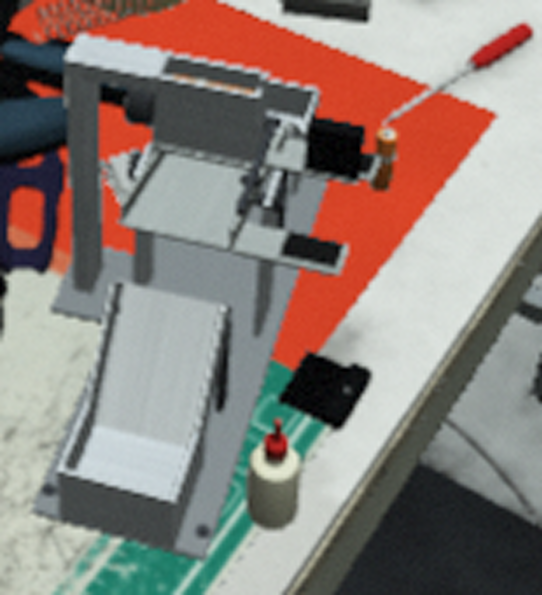

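The left pad is up (0.132) and the right pad is down (0.102), so the gate leans right and I must press the left pad. The feeder's origin is about (0.531,-0.340), yaw about 0.295. I'll shut the fingers and go above the left pad.

```bash
python3 -m jog '{"slide":[[30,-20,-45],[80,-55,-50],[130,-90,-50],[180,-126,-50],[230,-161,-50],[285,-200,-50],[330,-231,-50],[349,-245,-50]],"roll":[0,-0.1,-0.2,-0.3,-0.4,-0.4,-0.4,-0.4],"hand":[0,0,0,0,0,0,0,0]}' 20; python3 -m jog '{"slide":[[0,0,0],[0,0,0]],"roll":[0,0],"hand":[0,0]}'
```

```text
time_s: 1.1
ee_pos: [0.4363, -0.3084, 0.2544]
tool_rot: [-3.106, -0.464, -0.002]
force: [-0.2, -0.6, -0.3]
opening: -0.002
grip_force: 0.0
time_s: 1.35
ee_pos: [0.4325, -0.3138, 0.2539]
tool_rot: [-3.109, -0.453, 0.002]
force: [-0.4, -0.5, 0.1]
opening: 0.001
grip_force: 0.0
```

```bash
python3 -m jog '{"slide":[[0,0,50],[0,0,90],[0,0,110],[0,0,120],[0,0,128],[0,0,134],[0,0,140],[0,0,143]],"roll":[0,0,0,0,0,0,0,0],"hand":[0,0,0,0,0,0,0,0]}'; python3 - <<'E'
from h import *
c=shot('side');im=c['image'][150:350,230:430];cv2.imwrite('pics/side2.png',cv2.resize(im,None,fx=3,fy=3,interpolation=cv2.INTER_CUBIC))
o=robot.get_obs();print(o['ee_pos'],o['force'])
E
```

```text
time_s: 2.35
ee_pos: [0.4338, -0.3128, 0.1113]
tool_rot: [3.108, 0.455, 0.0]
force: [0.2, 0.6, 1.1]
opening: -0.001
grip_force: 0.0
[ 0.433583   -0.31261141  0.11099011] [-0.14967077 -0.3800384  -0.04694387]
```

View pics/side2.png

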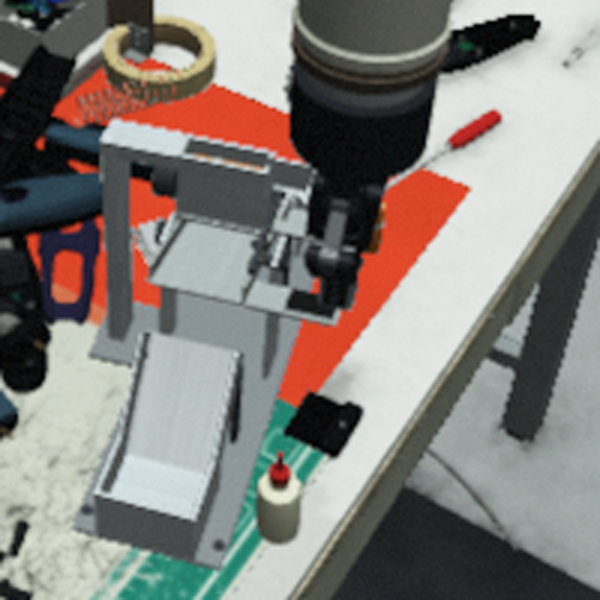

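```bash
python3 -m jog '{"slide":[[0,0,-40],[0,0,-95],[0,0,-130],[3,40,-130],[7,90,-130],[7,130,-130],[7,150,-130],[7,150,-130]],"roll":[0,0,0,0,0,0,0,0],"hand":[0,0,0,0,0,0,0,0]}'; python3 - <<'E'
from h import *
c=shot('top');im=c['image'][195:305,180:345];cv2.imwrite('pics/top2.png',cv2.resize(im,None,fx=4.8,fy=4.8,interpolation=cv2.INTER_CUBIC))
for n,u,v in[('padL',353,398),('padL2',350,400),('tab',386,388),('cell',371,338)]:
    print(n,world(c,u*.7,v*.7).round(4))
o=robot.get_obs();print(o['ee_pos'],o['force'])
E
```

```text
time_s: 3.4
ee_pos: [0.483, -0.4558, 0.2407]
tool_rot: [-3.109, -0.452, 0.0]
force: [-0.7, 1.4, -0.3]
opening: -0.0
grip_force: 0.0
padL [ 0.448  -0.3117  0.1306]
padL2 [ 0.4455 -0.3076  0.1343]
tab [ 0.4625 -0.3591  0.175 ]
cell [ 0.531  -0.3401  0.1835]
[ 0.48330309 -0.4541131   0.24090578] [ 0.54871115  1.34966998 -0.930675  ]
```

View pics/top2.png

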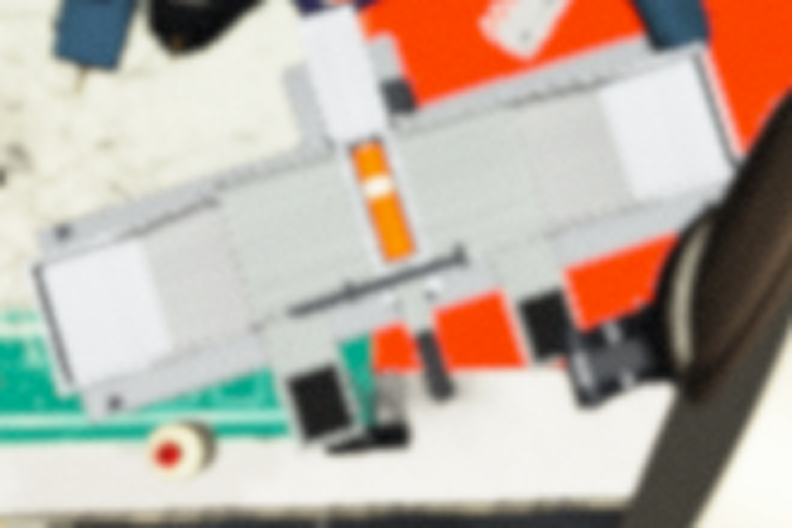

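The gate still leans right: the left pad is at about 0.132, so the press didn't take it over. I'll check where the fingertip really was in the stored side image against the pad.

```bash
python3 - <<'E'
from h import *
s=dict(np.load('/tmp/side.npz'));c=dict(np.load('/tmp/top.npz'))
im=s['image'].copy();big=cv2.resize(im[240:275,300:360],None,fx=12,fy=12,interpolation=cv2.INTER_CUBIC)
O=np.array([.531,-.34]);a=.292;X=np.array([np.cos(a),np.sin(a)]);Y=np.array([-X[1],X[0]])
def m(P,col):
    u,v=proj(s,P);cv2.circle(big,(int((u+.5-300)*12),int((v+.5-240)*12)),4,col,-1)
m([.4336,-.3126,.111],(0,0,255))
for th,col in((.28,(0,255,0)),(-.28,(255,0,0))):
  for x,y in((-.044,.04),(-.044,.07),(-.098,.07),(-.098,.04)):
    p=O+x*X+y*Y; m([*p,.117+y*np.sin(th)],col)
cv2.imwrite('pics/side3.png',big)
for (u,v) in [(318,250),(325,251),(335,252),(340,250),(342,245),(338,240),(300,235)]: 
    p=world(s,u,v);d=p[:2]-O;print(u,v,p.round(4),'feeder',(d@X).round(4),(d@Y).round(4))
# top: pad & gripper points in feeder frame
print('top')
vs,us=np.mgrid[265:292,232:262]
for v,u in zip(vs.ravel(),us.ravel()):
    if u%4==0 and v%3==0:
        p=world(c,u,v);d=p[:2]-O
        if p[2]>.09: print(u,v,(d@X).round(3),(d@Y).round(3),p[2].round(3))
E
```

```text
318 250 [ 0.4727 -0.295   0.131 ] feeder -0.0429 0.0599
325 251 [ 0.4595 -0.2976  0.1339] feeder -0.0563 0.0612
335 252 [ 0.4432 -0.3059  0.1336] feeder -0.0743 0.0579
340 250 [ 0.4311 -0.2998  0.1516] feeder -0.0841 0.0673
342 245 [ 0.429  -0.3012  0.1644] feeder -0.0865 0.0665
338 240 [ 0.4166 -0.2543  0.2234] feeder -0.0849 0.115
300 235 [ 0.5263 -0.3173  0.1219] feeder 0.0021 0.0231
top
236 267 -0.042 0.065 0.131
240 267 -0.044 0.058 0.132
244 267 -0.047 0.05 0.133
248 267 -0.049 0.042 0.126
236 270 -0.047 0.067 0.135
240 270 -0.05 0.059 0.131
244 270 -0.053 0.052 0.13
248 270 -0.055 0.044 0.126
240 273 -0.056 0.061 0.135
244 273 -0.058 0.053 0.132
248 273 -0.061 0.046 0.131
240 276 -0.062 0.063 0.134
244 276 -0.064 0.055 0.133
248 276 -0.067 0.048 0.129
252 276 -0.07 0.04 0.127
240 279 -0.068 0.065 0.13
244 279 -0.07 0.057 0.133
248 279 -0.073 0.049 0.13
252 279 -0.075 0.042 0.129
240 282 -0.073 0.067 0.135
244 282 -0.076 0.059 0.134
248 282 -0.078 0.051 0.131
252 282 -0.081 0.044 0.13
244 285 -0.081 0.061 0.136
248 285 -0.084 0.053 0.136
252 285 -0.087 0.046 0.127
244 288 -0.087 0.063 0.131
```

View pics/side3.png

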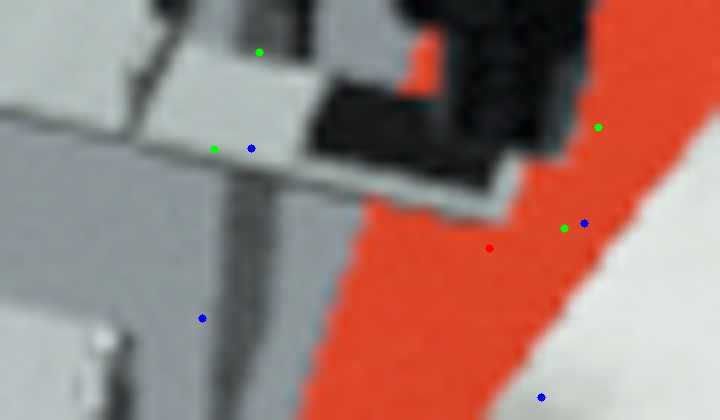

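```bash
python3 - <<'E'
from h import *
s=dict(np.load('/tmp/side.npz'))
O=np.array([.531,-.34]);a=.292;X=np.array([np.cos(a),np.sin(a)]);Y=np.array([-X[1],X[0]])
def f(c,u,v):
    p=world(c,u,v);d=p[:2]-O;return (round(1e3*d@X),round(1e3*d@Y),round(1e3*p[2]))
for v in range(240,262,1): print(v,[f(s,u,v) for u in (332,336,340,342,344,346,348)])
n=shot('side');t=robot.get_obs()['ee_pos'];print('ee',f"{(t[:2]-O)@X:.3f} {(t[:2]-O)@Y:.3f} {t[2]:.3f}",'proj',proj(n,t))
u,v=proj(n,t)
for dv in range(-24,14,3): print(dv,[f(n,int(u)+k,int(v)+dv) for k in(-12,-8,-4,0,4,8)])
E
```

```text
240 [(-74, 104, 209), (-81, 111, 218), (-88, 116, 225), (-91, 117, 227), (-95, 116, 227), (-97, 109, 221), (-97, 77, 190)]
241 [(-43, -95, 5), (-80, 104, 209), (-88, 110, 217), (-91, 114, 222), (-95, 116, 225), (-97, 106, 216), (-98, 82, 193)]
242 [(-44, -92, 4), (-78, 86, 188), (-87, 101, 206), (-90, 105, 210), (-94, 108, 215), (-97, 103, 211), (-98, 82, 191)]
243 [(-45, -90, 3), (-75, 60, 160), (-85, 87, 189), (-88, 85, 188), (-93, 100, 205), (-97, 102, 207), (-152, 613, 726)]
244 [(-46, -85, 5), (-75, 61, 158), (-83, 68, 167), (-86, 68, 168), (-92, 90, 192), (-96, 94, 197), (-96, 59, 163)]
245 [(-47, -80, 7), (-75, 61, 156), (-83, 69, 165), (-86, 67, 164), (-90, 67, 166), (-95, 85, 185), (-96, 55, 156)]
246 [(-47, -79, 5), (-75, 61, 153), (-84, 69, 164), (-87, 68, 163), (-90, 67, 163), (-93, 62, 159), (-96, 54, 152)]
247 [(-48, -76, 5), (-76, 63, 152), (-84, 68, 160), (-87, 69, 162), (-91, 69, 164), (-93, 61, 156), (-96, 50, 146)]
248 [(-66, 45, 129), (-76, 60, 147), (-84, 68, 157), (-88, 70, 160), (-91, 68, 159), (-94, 61, 153), (-82, -89, 0)]
249 [(-67, 50, 132), (-76, 62, 146),
[... 2184 characters left out ...]
2, -472, -1), (-23, -476, -1), (-34, -480, -2), (-45, -487, -4), (-56, -485, 0)]
-3 [(-3, -456, -3), (-15, -456, -1), (-25, -465, -4), (-37, -464, -1), (-47, -470, -3), (-59, -471, -1)]
0 [(-6, -440, -2), (-18, -442, -1), (-29, -445, -1), (-40, -447, 1), (-51, -451, 0), (-61, -461, -5)]
3 [(-9, -427, -3), (-20, -427, -1), (-31, -431, -2), (-42, -433, 0), (-53, -435, 0), (-64, -441, -1)]
6 [(-12, -411, -2), (-24, -411, 0), (-34, -416, -1), (-45, -419, -1), (-56, -423, -1), (-66, -425, 0)]
9 [(-16, -393, 1), (-28, -385, 9), (-37, -402, -1), (-47, -406, -1), (-61, -373, 24), (-70, -391, 14)]
12 [(-22, -355, 19), (-32, -359, 18), (-40, -385, 1), (-52, -370, 14), (-64, -362, 23), (-74, -363, 24)]
```

The images show the real fingertip about 29 mm above the reported TCP (lowest finger points z≈0.27 at ee 0.241, and 0.14 at ee 0.111). So the first press stopped short of the pad. I'll return and press lower, in small steps.

```bash
python3 -m jog '{"slide":[[0,-50,0],[0,-100,0],[4,-140,0],[4,-150,0],[4,-150,40],[4,-150,90],[4,-150,120],[4,-150,128]],"roll":[0,0,0,0,0,0,0,0],"hand":[0,0,0,0,0,0,0,0]}'; python3 -m jog '{"slide":[[0,0,5],[0,0,10],[0,0,15],[0,0,20],[0,0,25],[0,0,28]],"roll":[0,0,0,0,0,0],"hand":[0,0,0,0,0,0]}'; python3 - <<'E'
from h import *
s=shot('side')
O=np.array([.531,-.34]);a=.292;X=np.array([np.cos(a),np.sin(a)]);Y=np.array([-X[1],X[0]])
im=s['image'][150:350,230:430];cv2.imwrite('pics/side4.png',cv2.resize(im,None,fx=3,fy=3,interpolation=cv2.INTER_CUBIC))
o=robot.get_obs();print(o['ee_pos'],o['force'])
E
```

```text
time_s: 4.5
ee_pos: [0.4428, -0.3088, 0.1116]
tool_rot: [-3.106, -0.455, 0.004]
force: [-0.1, 1.1, 0.8]
opening: 0.004
grip_force: 0.0
time_s: 5.25
ee_pos: [0.4441, -0.3095, 0.0849]
tool_rot: [-3.108, -0.455, 0.0]
force: [0.8, 0.2, -0.6]
opening: 0.001
grip_force: 0.0
[ 0.4438877  -0.30935837  0.08466019] [-0.20374337  0.40173085 -0.3122014 ]
```

View pics/side4.png

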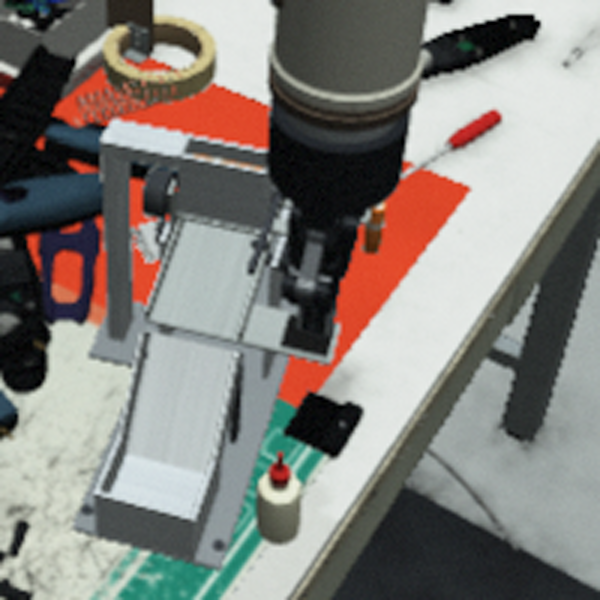

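The gate has gone over: the trough now slopes down to the left chute. Next I'll rise, check the pad depth from the top, and go over to the right of the tab.

```bash
python3 -m jog '{"slide":[[0,0,-50],[0,0,-100],[0,0,-140],[0,50,-140],[0,90,-140],[0,105,-140],[0,105,-140],[0,105,-140]],"roll":[0,0,0,0,0,0,0,0],"hand":[0,0,0,0,0,0,0,0]}'; python3 - <<'E'
from h import *
c=shot('top')
O=np.array([.531,-.34]);a=.292;X=np.array([np.cos(a),np.sin(a)]);Y=np.array([-X[1],X[0]])
for x,y,z in((-.071,.055,.102),(-.06,.055,.102),(-.07,.0,.175),(-.03,.055,.1),(-.071,.028,.1)):
    u,v=proj(c,[*(O+x*X+y*Y),z]);p=world(c,round(u),round(v));d=p[:2]-O;print(d@X,d@Y,p[2])
t=robot.get_obs()['ee_pos'];print('ee',(t[:2]-O)@X,(t[:2]-O)@Y,t[2])
E
```

```text
time_s: 6.3
ee_pos: [0.4745, -0.4081, 0.2252]
tool_rot: [-3.107, -0.458, 0.0]
force: [-0.3, 0.4, -0.4]
opening: -0.001
grip_force: 0.0
-0.070356440611618 0.05441022691154994 0.10268893831917636
-0.059031451572930306 0.05536588844256151 0.10075860398416248
-0.05455522630388225 0.0008260268235125058 0.628978453762853
-0.030776599471601506 0.052202743247821426 0.14846409381742487
-0.07357181604717532 0.030597149076835795 0.002176046149942268
ee -0.0737004057809752 -0.04905856654987231 0.2253549793149088
```

Gate confirmed at its left stop (left pad z 0.102). Now I'll lower beside the tab and push it left.

```bash
python3 -m jog '{"slide":[[0,0,45],[0,0,80],[0,0,96],[0,0,98],[0,-12,98],[0,-20,98],[0,-26,98],[0,-30,98]],"roll":[0,0,0,0,0,0,0,0],"hand":[0,0,0,0,0,0,0,0]}'; python3 -m jog '{"slide":[[0,-4,0],[0,-8,0],[0,-12,0],[0,-16,0],[0,-19,0],[0,-22,0],[0,-24,0],[0,-24,0]],"roll":[0,0,0,0,0,0,0,0],"hand":[0,0,0,0,0,0,0,0]}'; python3 - <<'E'
from h import *
s=shot('side')
O=np.array([.531,-.34]);a=.292;X=np.array([np.cos(a),np.sin(a)]);Y=np.array([-X[1],X[0]])
im=s['image'][150:350,230:430];cv2.imwrite('pics/side5.png',cv2.resize(im,None,fx=3,fy=3,interpolation=cv2.INTER_CUBIC))
o=robot.get_obs();t=o['ee_pos'];print('ee',(t[:2]-O)@X,(t[:2]-O)@Y,t[2],o['force'])
E
```

```text
time_s: 7.35
ee_pos: [0.4658, -0.3811, 0.1279]
tool_rot: [3.108, 0.455, 0.001]
force: [-0.5, 0.1, 0.1]
opening: 0.008
grip_force: 0.0
time_s: 8.35
ee_pos: [0.4587, -0.3578, 0.1271]
tool_rot: [-3.108, -0.455, 0.0]
force: [-0.9, 0.6, -0.3]
opening: -0.002
grip_force: 0.0
ee -0.07440471245685644 0.0036252106889010432 0.127151847897293 [ 0.4179935   0.32388568 -0.51970333]
```

View pics/side5.png

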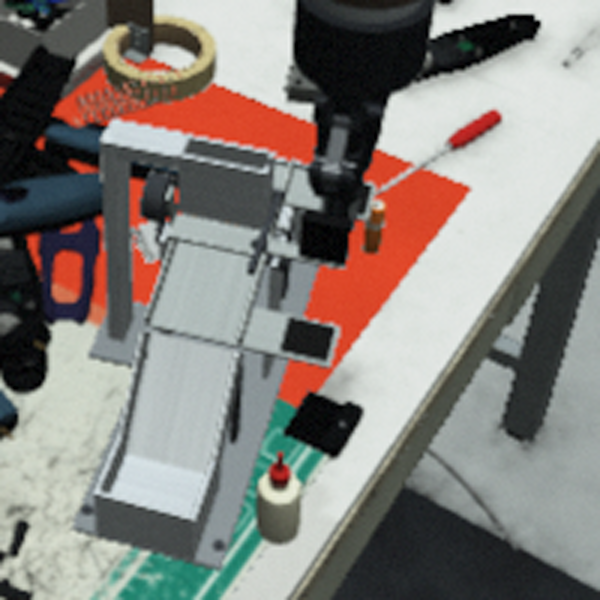

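```bash
python3 -m jog '{"slide":[[0,-2,0],[0,-4,0],[0,-6,0],[0,-6,0]],"roll":[0,0,0,0],"hand":[0,0,0,0]}'; cat >> h.py <<'E'
O=np.array([.531,-.34]);a=.292;X=np.array([np.cos(a),np.sin(a)]);Y=np.array([-X[1],X[0]])
def tab():
    s=shot('side')
    pts=[world(s,u,v) for v in range(215,245) for u in range(325,352)]
    F=np.array([[(p[:2]-O)@X,(p[:2]-O)@Y,p[2]] for p in pts])
    k=(abs(F[:,0]+.070)<.012)&(F[:,2]>.142)&(F[:,2]<.172)&(abs(F[:,1])<.06)
    print('tab left face y',np.percentile(F[k,1],[10,50,90]).round(4),k.sum())
    c=shot('top')
    b,g,r=[c['image'][195:305,180:345,i].astype(int) for i in range(3)]
    v,u=np.nonzero((r>180)&(g>80)&(g<190)&(b<90))
    for i in range(0,len(u),8):
        p=world(c,u[i]+180,v[i]+195)
        if p[2]>.012: print('orange',((p[:2]-O)@X).round(3),((p[:2]-O)@Y).round(3),p[2].round(3))
E
python3 -c "
from h import *
tab();o=robot.get_obs();t=o['ee_pos'];print('ee',(t[:2]-O)@X,(t[:2]-O)@Y,o['force'])"
```

```text
time_s: 8.9
ee_pos: [0.457, -0.3525, 0.1273]
tool_rot: [3.108, 0.455, -0.0]
force: [-0.1, -0.7, -1.2]
opening: -0.001
grip_force: 0.3
tab left face y [0.032  0.0334 0.0348] 154
orange 0.02 -0.0 0.147
orange 0.018 -0.002 0.148
orange 0.016 -0.001 0.149
orange 0.013 -0.002 0.147
orange -0.009 -0.004 0.149
orange -0.009 0.001 0.15
orange -0.011 0.003 0.149
orange -0.026 0.004 0.522
orange -0.056 -0.045 0.519
orange -0.058 -0.047 0.522
orange -0.06 -0.049 0.523
orange -0.073 0.132 0.08
ee -0.07445076313049503 0.00926775296339361 [ 0.22613259 -0.39534751 -0.13957882]
```

```bash
python3 -m jog '{"slide":[[0,-2,0],[0,-4,0],[0,-5,0],[0,-5,0]],"roll":[0,0,0,0],"hand":[0,0,0,0]}';python3 -c "
from h import *
tab();o=robot.get_obs();t=o['ee_pos'];print('ee',(t[:2]-O)@X,(t[:2]-O)@Y,o['force'])"
```

```text
time_s: 9.5
ee_pos: [0.4571, -0.3523, 0.1277]
tool_rot: [3.103, 0.45, 0.006]
force: [5.8, -10.8, -8.6]
opening: -0.002
grip_force: 6.0
tab left face y [0.032  0.0333 0.0347] 162
orange 0.021 -0.003 0.151
orange 0.014 0.006 0.145
orange 0.0 0.004 0.147
orange -0.002 0.005 0.146
orange -0.004 0.003 0.148
orange -0.005 0.006 0.141
orange -0.011 -0.005 0.145
orange -0.013 -0.003 0.148
orange -0.014 -0.0 0.148
orange -0.015 0.004 0.147
orange -0.028 0.005 0.52
orange -0.077 -0.143 0.044
orange -0.054 -0.037 0.524
orange -0.057 -0.041 0.526
ee -0.07436779467066584 0.009438693348078458 [  6.11453324 -10.52132834  -8.78375861]
```

```bash
python3 -m jog '{"slide":[[0,8,0],[0,20,0],[0,25,-40],[0,40,-90],[0,90,-110],[0,130,-110],[0,130,-110],[0,130,-110]],"roll":[0,0,0,0,0,0,0,0],"hand":[0,0,0,0,0,0,0,0]}';python3 -c "
from h import *
tab()
a=dict(np.load('/tmp/top.npz'))['image'][200:300,180:330];b=dict(np.load('/tmp/side.npz'))['image'][190:320,255:355]
z=lambda i:cv2.resize(i,(400,int(400*i.shape[0]/i.shape[1])),interpolation=cv2.INTER_CUBIC)
A,B=z(a),z(b);o=np.zeros((max(len(A),len(B)),800,3),np.uint8);o[:len(A),:400]=A;o[:len(B),400:]=B;cv2.imwrite('pics/both6.png',o)"
```

```text
time_s: 10.6
ee_pos: [0.493, -0.4712, 0.2365]
tool_rot: [-3.106, -0.456, 0.0]
force: [-0.3, 0.3, -0.3]
opening: 0.003
grip_force: 0.0
tab left face y [0.0321 0.0334 0.0347] 154
orange 0.019 -0.004 0.147
orange 0.018 0.0 0.148
orange 0.017 0.003 0.145
orange 0.015 0.003 0.145
orange 0.013 0.002 0.149
orange 0.001 0.006 0.141
orange -0.002 0.005 0.146
orange -0.005 0.001 0.151
orange -0.008 -0.002 0.145
orange -0.011 -0.005 0.147
orange -0.016 -0.006 0.145
orange -0.016 -0.001 0.148
orange -0.017 0.003 0.15
orange -0.019 0.004 0.148
orange -0.021 0.004 0.146
orange -0.061 -0.073 0.345
orange -0.076 0.132 0.068
```

View pics/both6.png

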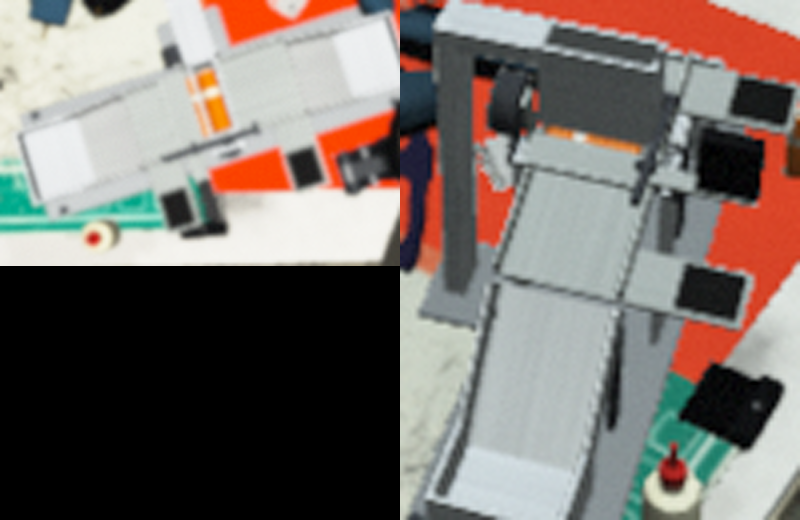

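The tab is at its stop and the gate leans left, but orange still shows under the magazine and the left tray is empty. Since I've used up my picture views, I'll measure with depth what holds the cells.

```bash
cat > m.py <<'E'
from h import *
import sys
def fr(c):
    h,w=c['depth'].shape;v,u=np.mgrid[:h,:w];K=c['intrinsics'];d=c['depth']
    P=np.stack([(u-K[0,2])/K[0,0]*d,-(v-K[1,2])/K[1,1]*d,-d,np.ones_like(d)],-1)@np.linalg.inv(c['camera_from_world']).T
    q=P[...,:2]-O;return np.stack([q@X,q@Y,P[...,2]],-1)*1e3
for n in('side','top'):
    c=shot(n);F=fr(c);hsv=cv2.cvtColor(c['image'],cv2.COLOR_BGR2HSV)
    k=(hsv[...,0]>8)&(hsv[...,0]<24)&(hsv[...,1]>130)&(hsv[...,2]>90)&(abs(F[...,0])<45)&(abs(F[...,1])<190)&(F[...,2]>15)&(F[...,2]<230)
    nb,l,st,_=cv2.connectedComponentsWithStats(k.astype(np.uint8))
    for i in range(1,nb):
        if st[i,4]>6: p=F[l==i];print(n,st[i],'min',p.min(0).round(),'med',np.median(p,0).round(),'max',p.max(0).round())
    if n=='side':
        # section near x=-20..20: z vs y
        for y in range(-20,200,6):
            m=(abs(F[...,0])<20)&(abs(F[...,1]-y)<3)&(F[...,2]<200)&(F[...,2]>-10)
            if m.sum()>3: print(y,np.percentile(F[m][:,2],[5,25,50,75,95]).round(),m.sum())
E
python3 m.py
```

```text
side [292 222   6   2  10] min [ 11.  12. 140.] med [ 16.  13. 142.] max [ 22.  14. 144.]
side [302 224  13   4  24] min [-23.  10. 139.] med [-11.  13. 142.] max [  2.  16. 145.]
-8 [118. 181. 185. 190. 192.] 127
-2 [  4.   6.   8. 184. 191.] 47
10 [140. 152. 167. 181. 192.] 204
16 [111. 142. 160. 179. 191.] 317
22 [107. 109. 112. 142. 143.] 108
28 [106. 107. 110. 142. 143.] 98
34 [104. 106. 108. 142. 143.] 102
40 [103. 104. 106. 141. 143.] 100
46 [100. 102. 103. 103. 105.] 60
52 [ 99. 100. 101. 102. 103.] 53
58 [ 97.  99.  99. 101. 101.] 66
64 [80. 84. 96. 98. 99.] 91
70 [74. 77. 80. 94. 97.] 128
76 [68. 71. 72. 74. 77.] 87
82 [61. 64. 66. 68. 71.] 96
88 [55. 57. 59. 61. 64.] 95
94 [49. 51. 53. 55. 57.] 86
100 [43. 46. 47. 49. 52.] 88
106 [37. 39. 41. 43. 46.] 95
112 [31. 33. 35. 37. 39.] 86
118 [23. 26. 28. 30. 33.] 101
124 [21. 23. 23. 25. 27.] 61
130 [21. 22. 23. 24. 25.] 50
136 [22. 23. 23. 24. 25.] 54
142 [21. 23. 23. 24. 25.] 61
148 [22. 22. 23. 24. 25.] 57
154 [22. 22. 23. 25. 25.] 11
172 [ 0. 11. 26. 40. 50.] 364
178 [-1. -0.  1.  2.  3.] 55
184 [-1.  0.  1.  2.  3.] 60
190 [-2. -0.  1.  1.  3.] 57
196 [-1.  0.  1.  2.  3.] 63
top [254 227   7   7  39] min [ 11.  -6. 138.] med [ 17.   1. 147.] max [ 23.   7. 150.]
top [257 236   9  13  81] min [-22.  -6. 139.] med [ -9.   1. 146.] max [  2.   7. 151.]
```

```bash
cat > m2.py <<'E'
from m import fr
from h import *
def avg(n,k=8):
    L=[robot.camera(n) for _ in range(k)];c=L[0];D=np.array([x['depth'] for x in L]);c['depth']=np.median(D,0);c['image']=np.mean([x['image'] for x in L],0).astype(np.uint8);return c
s=avg('side');F=fr(s)
for u in (296,306,310):
    print('col',u)
    for v in range(214,240): print(v,F[v,u].round(1),s['image'][v,u][::-1])
t=avg('top');F=fr(t);m=(abs(F[...,0])<24)&(abs(F[...,1])<16)&(F[...,2]<185)&(F[...,2]>100)
for y in range(-14,16,2):
    q=m&(abs(F[...,1]-y)<1)
    if q.sum()>2: print(y,np.percentile(F[q][:,2],[10,50,90]).round(1),q.sum(),t['image'][q].mean(0)[::-1].round())
E
python3 m2.py | sed -n '/col/,$p'
```

```text
col 296
214 [ 13.4  14.9 166.9] [69 72 73]
215 [ 13.9  12.7 162.2] [67 72 71]
216 [ 13.7  13.4 160.4] [67 71 71]
217 [ 13.6  13.5 157.9] [66 70 71]
218 [ 13.8  12.6 154.5] [67 70 71]
219 [ 13.5  13.7 152.8] [67 70 71]
220 [ 13.5  13.3 149.9] [67 72 72]
221 [ 13.6  13.  147. ] [77 77 74]
222 [ 13.5  12.9 144.3] [161 105  69]
223 [ 13.9  11.3 140.1] [226 136  59]
224 [ 12.8  15.2 141.3] [206 155 121]
225 [ 11.9  18.3 141.6] [173 184 182]
226 [ 11.   21.5 142.1] [174 185 183]
227 [ 10.3  24.  141.9] [172 184 182]
228 [  9.3  27.4 142.7] [171 183 182]
229 [  8.5  30.1 142.8] [172 184 182]
230 [  7.9  32.3 142.3] [170 182 180]
231 [  7.   35.2 142.6] [174 186 184]
232 [  6.4  37.2 142. ] [150 160 158]
233 [  5.9  38.8 141. ] [105 112 109]
234 [ 13.   12.8 111.7] [161 172 170]
235 [ 12.5  14.5 110.8] [171 183 181]
236 [ 11.6  17.6 111.2] [171 182 180]
237 [ 11.1  19.3 110.1] [171 183 181]
238 [ 10.4  21.7 109.9] [171 182 181]
239 [  9.8  23.5 109. ] [171 183 181]
col 306
214 [ -5.6  13.  170.3] [68 73 73]
215 [ -5.8  13.4 168.2] [68 72 72]
216 [ -5.7  12.7 165. ] [68 73 73]
217 [ -5.9  13.
[... 1654 characters left out ...]
-21.6  39.3 141.7] [ 94 100  98]
237 [-15.8  13.2 112.3] [148 159 156]
238 [-16.6  16.3 112.8] [169 180 179]
239 [-16.9  17.2 110.9] [170 182 180]
-14 [119.1 119.6 120. ] 21 [211. 216. 211.]
-12 [118.1 119.1 119.8] 22 [216. 219. 216.]
-6 [143.7 145.3 157. ] 27 [230. 166. 122.]
-4 [145.7 146.7 147.8] 24 [242. 160.  64.]
-2 [147.3 147.9 148.8] 23 [248. 164.  53.]
0 [147.2 148.1 148.7] 22 [248. 165.  52.]
2 [146.5 147.3 147.8] 23 [244. 159.  54.]
4 [144.8 146.5 147.3] 22 [238. 148.  51.]
6 [139.3 143.8 145.6] 22 [230. 149.  83.]
8 [138.7 139.5 141.2] 24 [228. 176. 142.]
10 [140.4 152.1 169.7] 6 [230. 194. 170.]
12 [140.8 141.4 141.5] 3 [240. 192. 150.]
14 [139.8 140.5 141.2] 23 [236. 192. 155.]
```

The depth shows a jam. One cell is wedged between another on the trough floor and the lower right edge of the shutter plate (y≈12, z≈133), and the third lies on top against the right wall. I won't touch the cells. I'll nudge the tab a few mm right to free the wedge, then push it fully left again.

```bash
python3 -m jog '{"slide":[[0,-50,0],[0,-105,0],[0,-150,0],[0,-170,0],[0,-170,30],[0,-170,75],[0,-170,105],[0,-170,110]],"roll":[0,0,0,0,0,0,0,0],"hand":[0,0,0,0,0,0,0,0]}';  python3 -m jog '{"slide":[[0,4,0],[0,7,0],[0,9,0],[0,11,0],[0,11,0]],"roll":[0,0,0,0,0],"hand":[0,0,0,0,0]}'; cat > st.py <<'E'
from m import fr
from h import *
o=robot.get_obs();t=o['ee_pos'];print('ee',(t[:2]-O)@X,(t[:2]-O)@Y,t[2],o['force'].round(1))
E
python3 st.py | grep -E 'ee|side \[|top \['
```

```text
time_s: 12.7
ee_pos: [0.4429, -0.3095, 0.1254]
tool_rot: [-3.106, -0.453, 0.004]
force: [-0.0, 0.1, -0.8]
opening: -0.002
grip_force: 0.0
time_s: 13.32
ee_pos: [0.4475, -0.3178, 0.1285]
tool_rot: [-3.106, -0.457, 0.001]
force: [-3.8, 7.9, 7.5]
opening: -0.001
grip_force: 4.4
side [292 222   6   2   8] min [ 12.  10. 139.] med [ 16.  12. 142.] max [ 22.  14. 144.]
side [302 224  13   4  18] min [-23.  10. 139.] med [-11.  12. 141.] max [  2.  14. 145.]
top [254 227   7   7  38] min [ 11.  -6. 137.] med [ 17.   1. 146.] max [ 23.   7. 149.]
top [257 236   9  13  83] min [-22.  -7. 136.] med [ -9.   1. 146.] max [  2.   7. 151.]
ee -0.0735872197801274 0.04529704452217215 0.1284635978584335 [-4.1  7.6  7.5]
```

```bash
python3 -m jog '{"slide":[[0,2,0],[0,4,0],[0,6,0],[0,6,0]],"roll":[0,0,0,0],"hand":[0,0,0,0]}'; python3 st.py | grep -E 'ee|side \[|top \['; python3 -c "
from h import *
tab()"|head -1
```

```text
time_s: 13.92
ee_pos: [0.4478, -0.3196, 0.1284]
tool_rot: [-3.101, -0.459, 0.006]
force: [-9.7, 17.6, 16.3]
opening: 0.005
grip_force: 9.9
top [254 227   7   7  38] min [ 11.  -6. 139.] med [ 17.   1. 145.] max [ 23.   7. 149.]
top [257 236   9  13  83] min [-22.  -7. 136.] med [ -9.   1. 145.] max [  2.   7. 149.]
ee -0.07380027776036743 0.043435095232372205 0.12840638830394432 [-9.4 17.1 16.6]
tab left face y [0.0494 0.0511 0.0571] 54
```

```bash
python3 -m jog '{"slide":[[0,-12,0],[0,-12,-30],[0,-12,-60],[0,30,-62],[0,66,-62],[0,70,-40],[0,70,0],[0,70,0]],"roll":[0,0,0,0,0,0,0,0],"hand":[0,0,0,0,0,0,0,0]}';  python3 -m jog '{"slide":[[0,-12,0],[0,-24,0],[0,-36,0],[0,-42,0],[0,-45,0],[0,-45,0]],"roll":[0,0,0,0,0,0],"hand":[0,0,0,0,0,0]}'; python3 st.py | grep -E 'ee|side \[|top \['; python3 -c "
from h import *
tab()"|head -1
```

```text
time_s: 15.12
ee_pos: [0.4664, -0.3907, 0.1239]
tool_rot: [-3.103, -0.455, 0.007]
force: [-0.3, -0.0, -0.3]
opening: -0.003
grip_force: 0.0
time_s: 15.88
ee_pos: [0.4576, -0.3523, 0.1284]
tool_rot: [3.104, 0.453, 0.005]
force: [3.1, -4.7, -2.2]
opening: 0.001
grip_force: 2.8
side [291 222   7   3  12] min [ 11.  10. 140.] med [ 16.  13. 141.] max [ 24.  15. 146.]
side [302 224  15   4  26] min [-24.  -6. 124.] med [-12.  12. 141.] max [  2.  15. 146.]
top [254 227   7   7  36] min [ 11.  -6. 121.] med [ 17.   0. 131.] max [ 23.   7. 141.]
top [257 237   9  10  69] min [-19.  -7. 122.] med [ -7.  -0. 130.] max [  3.   8. 141.]
ee -0.07386227410337202 0.009276129103856006 0.12834497365926345 [ 3.5 -4.8 -1.4]
tab left face y [0.032  0.0334 0.0348] 165
```

Progress: the visible cell is now about 15 mm lower. I'll back off from the tab and measure again.

```bash
python3 -m jog '{"slide":[[0,12,0],[0,25,0],[0,25,-50],[0,50,-80],[0,62,-80],[0,62,-80]],"roll":[0,0,0,0,0,0],"hand":[0,0,0,0,0,0]}'; sed -i 's/(F\[...,2\]>100)/(F[...,2]>100)/' m2.py; python3 m2.py | grep -vE '^2[0-9][0-9]|col'
```

```text
time_s: 16.82
ee_pos: [0.4732, -0.4102, 0.2062]
tool_rot: [-3.108, -0.452, 0.001]
force: [-0.1, -0.2, -0.3]
opening: 0.003
grip_force: 0.0
side [292 222   6   2  10] min [ 12.  10. 139.] med [ 16.  13. 142.] max [ 23.  15. 145.]
side [302 224  15   4  27] min [-24.  -5. 125.] med [-12.  13. 141.] max [  2.  14. 145.]
-8 [  5. 181. 186. 190. 193.] 113
-2 [  4.   6. 182. 185. 191.] 58
10 [140. 150. 166. 180. 192.] 202
16 [111. 142. 161. 178. 191.] 319
22 [108. 109. 111. 142. 144.] 99
28 [106. 108. 111. 142. 143.] 108
34 [104. 106. 108. 142. 143.] 102
40 [102. 104. 106. 141. 143.] 95
46 [101. 102. 102. 104. 105.] 60
52 [ 99. 100. 101. 102. 103.] 61
58 [ 96.  98.  99. 100. 102.] 59
64 [81. 83. 97. 98. 99.] 87
70 [75. 77. 80. 95. 98.] 136
76 [67. 70. 72. 74. 76.] 91
82 [61. 64. 66. 68. 71.] 92
88 [55. 58. 60. 61. 64.] 89
94 [49. 52. 53. 56. 58.] 88
100 [43. 45. 47. 49. 52.] 93
106 [36. 39. 41. 43. 45.] 92
112 [31. 33. 35. 37. 39.] 85
118 [22. 26. 29. 31. 33.] 100
124 [21. 22. 23. 25. 27.] 65
130 [21. 22. 23. 24. 25.] 50
136 [21. 22. 24. 24. 26.] 57
142 [21. 22. 23. 24. 25.] 52
148 [21. 23
[... 224 characters left out ...]
 11.  -6. 122.] med [ 17.   0. 130.] max [ 23.   7. 140.]
top [257 237   9  12  80] min [-22.  -7. 117.] med [-10.   1. 130.] max [  3.   7. 141.]
-14 [118.5 119.2 120.1] 21 [213. 217. 213.]
-12 [118.2 119.  119.5] 22 [220. 221. 218.]
-6 [130.1 130.5 157.7] 26 [243. 181. 122.]
-4 [130.  131.  131.7] 22 [247. 167.  65.]
-2 [129.6 130.7 131.5] 22 [245. 159.  53.]
0 [128.2 129.4 130.4] 21 [236. 144.  46.]
2 [123.7 126.5 128.3] 22 [219. 129.  49.]
4 [123.  124.2 133.9] 22 [214. 127.  52.]
6 [136.3 137.5 138.9] 22 [226. 146.  85.]
8 [138.9 139.9 140.6] 23 [232. 178. 142.]
10 [140.  156.2 177.7] 7 [232. 198. 175.]
12 [140.5 140.7 141.2] 3 [241. 193. 151.]
14 [139.4 140.5 141. ] 24 [236. 192. 156.]
```

Now one cell (A) lies on the trough floor at right. The other two stand as a strut, one on the other, under the plate's right edge. A nudge right should tip the upper one onto A and free the lower one, so I'll repeat.

```bash
python3 -m jog '{"slide":[[2,-60,0],[2,-100,0],[2,-107,20],[2,-107,60],[2,-107,79],[2,-105,80],[2,-101,80],[2,-98,80]],"roll":[0,0,0,0,0,0,0,0],"hand":[0,0,0,0,0,0,0,0]}';  python3 -m jog '{"slide":[[0,4,0],[0,8,0],[0,10,0],[0,10,0]],"roll":[0,0,0,0],"hand":[0,0,0,0]}'; python3 m2.py | grep -E '^(-6|-4|-2|0|2|4|6|8|142|top|side) '; python3 st.py|grep ee
```

```text
time_s: 18.73
ee_pos: [0.4489, -0.3157, 0.1286]
tool_rot: [3.107, 0.454, 0.003]
force: [0.5, 0.0, -1.0]
opening: -0.003
grip_force: 0.0
time_s: 19.23
ee_pos: [0.4507, -0.3247, 0.1273]
tool_rot: [3.108, 0.454, 0.0]
force: [0.6, 0.5, 0.1]
opening: 0.001
grip_force: 0.0
side [288 237   7   7  36] min [ 11.  30. 113.] med [ 16.  39. 119.] max [ 22.  43. 122.]
side [297 240  15   8  83] min [-23.  31. 111.] med [-11.  39. 118.] max [  3.  43. 121.]
-2 [  4.   5. 181. 186. 192.] 56
4 [  4. 112. 113. 114. 114.] 15
142 [21. 23. 23. 24. 25.] 53
top [255 227   6   7  33] min [ 11.  -6. 131.] med [ 17.  -0. 141.] max [ 23.   5. 144.]
top [233 235   6   6  30] min [ 12.  44. 109.] med [ 18.  49. 114.] max [ 23.  55. 118.]
top [258 236   8  13  69] min [-22.  -6. 130.] med [-10.  -0. 141.] max [  3.   5. 144.]
top [266 236   4   9   9] min [-18. -15. 126.] med [ -9. -14. 130.] max [ -0. -13. 131.]
top [236 244   7   9  46] min [-16.  43. 109.] med [ -6.  49. 114.] max [  3.  55. 119.]
-6 [131.4 136.4 157.2] 26 [228. 165. 118.]
-4 [138.2 140.  141.2] 23 [239. 155.  65.]
-2 [140.5 141.5 142.2] 22 [247. 163.  54.]
0 [141.3 142.1 142.7] 22 [249. 167.  54.]
2 [141.3 142.1 142.6] 22 [248. 167.  56.]
4 [141.1 141.7 142.4] 22 [243. 166.  88.]
6 [138.9 140.  140.8] 22 [231. 177. 138.]
8 [141.2 141.9 143.1] 25 [219. 201. 188.]
ee -0.07237103740298499 0.03814384039177054 0.12733169974643743 [ 0.1  0.5 -0.9]
```

It works: one cell is rolling out down the left side. Reopening the shutter now.

```bash
python3 -m jog '{"slide":[[0,-10,0],[0,-10,-30],[0,-10,-60],[0,30,-62],[0,66,-62],[0,70,-40],[0,70,0],[0,70,0]],"roll":[0,0,0,0,0,0,0,0],"hand":[0,0,0,0,0,0,0,0]}';  python3 -m jog '{"slide":[[0,-12,0],[0,-24,0],[0,-34,0],[0,-40,0],[0,-43,0],[0,-45,0],[0,-45,0]],"roll":[0,0,0,0,0,0,0],"hand":[0,0,0,0,0,0,0]}'; python3 st.py | grep -E 'ee|side \[|top \['; python3 -c "
from h import *
tab()"|head -1
```

```text
time_s: 21.22
ee_pos: [0.4679, -0.3879, 0.1235]
tool_rot: [-3.101, -0.456, 0.008]
force: [-0.3, 0.0, 0.1]
opening: -0.001
grip_force: 0.0
time_s: 22.1
ee_pos: [0.4595, -0.3517, 0.1284]
tool_rot: [3.104, 0.451, 0.006]
force: [4.0, -7.1, 0.3]
opening: -0.002
grip_force: 3.9
side [269 303  10  13  80] min [ 11. 129.  31.] med [ 17. 144.  36.] max [ 24. 158.  39.]
side [279 305  17  16 183] min [-23. 121.  23.] med [-10. 145.  36.] max [  4. 159.  39.]
top [189 249  18   9  87] min [ 12. 127.  26.] med [ 17. 147.  36.] max [ 23. 168.  42.]
top [191 257  20  15 192] min [-22. 127.  22.] med [ -9. 147.  36.] max [  4. 168.  40.]
ee -0.07183954514846093 0.009379557290525902 0.1284269994725964 [ 4.4 -6.8 -0.8]
tab left face y [0.0318 0.0334 0.0346] 163
```

Three cells' width (y 127–168 mm) now lies in one layer in the left tray, and the tab is at its stop. I'll retreat and do a last check.

```bash
python3 -m jog '{"slide":[[0,10,0],[0,20,0],[0,25,-45],[0,40,-90],[0,90,-110],[0,140,-110],[0,140,-110],[0,140,-110]],"roll":[0,0,0,0,0,0,0,0],"hand":[0,0,0,0,0,0,0,0]}'; python3 st.py | grep -E 'ee|side \[|top \['; python3 -c "
from h import *
tab()
c=dict(np.load('/tmp/top.npz'))
for n,u,v in[('padL',353,400),('oil',310,412),('comb',370,403),('upc',473,366)]: print(n,world(c,u*.7,v*.7).round(4))"|grep -v orange
```

```text
time_s: 23.3
ee_pos: [0.4978, -0.4813, 0.2361]
tool_rot: [-3.106, -0.455, 0.001]
force: [0.5, 0.7, -0.4]
opening: -0.001
grip_force: 0.0
side [269 303  10  13  81] min [ 11. 129.  31.] med [ 17. 144.  35.] max [ 23. 157.  39.]
side [279 305  17  16 183] min [-23. 122.  25.] med [-10. 145.  35.] max [  4. 159.  41.]
top [189 249  18   9  86] min [ 12. 127.  21.] med [ 17. 147.  36.] max [ 24. 168.  40.]
top [191 257  20  15 192] min [-21. 127.  22.] med [ -9. 147.  36.] max [  4. 167.  40.]
ee -0.07183998574955765 -0.12522190215365525 0.23701085895222335 [ 1.2  1.1 -0.1]
tab left face y [0.0319 0.0334 0.0345] 160
padL [ 0.4438 -0.3105  0.1053]
oil [ 0.425  -0.2416  0.0614]
comb [ 0.4428 -0.3368  0.1738]
upc [ 0.4895 -0.4454  0.3888]
```

```bash
python3 -c "
from bench import robot
print(robot.sign_off())"
```

```text
the job is handed in; nothing more can be done
None
```

The job is handed in: the gate leans fully left, the shutter tab is at its left stop, and by depth all three cells lie in one layer in the left tray. They jammed under the shutter at first, so I nudged the tab right a few mm twice before pushing it fully left again; of the bystanders I re-measured only the oil bottle (unmoved).

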